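# Load the vial rack into the bench scanner and start it

## Task

Load the rack of vials into the bench scanner and start the scan: push the rack along the table into the scanner's open bay, either end first, until it is fully home against the back; then swing the retaining arm shut across the bay's mouth behind it and press the start key right down. Only push and press with the fingers: never pick up the rack or a vial, keep the vials standing in the rack, and leave everything else on the table where it is.

Things in the scene. Friction and masses are not known exactly. Their poses are not given: they have to be found in the camera images.
- vial_rack: blue rack for ten vials, 58 (its x) x 135 (its y) x 22 mm high, 0.14 to 0.22 kg with its four vials, loose on the table; origin at the centre of its underside. Square holes at x = +-13 mm, y = -50 to 50 mm every 25 mm; upright sides and ends, solid at heights 0-5 and 18-22 mm. Slides with about 1 to 2.5 N. Four vials stand in it, tops 44 mm above the table.
- scanner: white and grey U-shaped bench scanner, fixed to the table. Origin at table level, exactly where the rack's origin is when fully home; y axis points out of the open bay: the rack goes in along -y, its long axis parallel to y, either end first. No floor: the rack slides on the table. Back stop at y = -67.5 mm (two rubber buffers), on a head 100 mm wide (x), 60 mm deep, 46 mm high.
- bay_mouth (a point): middle of the bay's mouth at table level, scanner y = 67.5 mm, where the outer end of a rack is when home. The bay lies between upright side bars 63 mm apart inside, 12 mm thick, 38 mm high; at the mouth they carry lead-ins 30 mm high that flare out from 63 to about 88 mm apart inside and end at y = 71 mm. Fingers pushing the rack's end need not enter the bay.
- pivot_pin (a point): axis of the upright pivot pin of the retaining arm, on a 4.5 mm high bracket beside the mouth at scanner x = 56, y = 73.5 mm, 12 mm above the table (the middle of the bar's height); the pin's top is at 26 mm
- push_tab (a point): point on the retaining arm: middle of the turned-up tab near the arm's free end, 84 mm from the pivot, 26 mm above the table. The arm is a steel bar 7 mm thick at heights 6 to 17 mm, reaching 100 mm from the pivot; the tab is 24 mm long along the arm, 7 mm thick, heights 6 to 38 mm.
- retaining_arm (a joint): angle of the retaining arm, rad: 0 = shut across the mouth (from the pivot along the scanner's -x, 2.5 mm clear of the end of a rack that is fully home), about 1.57 = open, pointing straight out along the scanner's +y; range 0 to 2.0. Growing values turn it clockwise seen from above. Stiff hinge (0.03 N m): it stays where it is left and has a stop at 0.
- start_key (a joint): travel of the start key, m: 0 = up, 0.004 = fully down; spring, 4 N when fully down, comes up again when let go
- start_key_top (a point): centre of the top of the start key, a round grey key 18 mm across in a black ring on top of the scanner's head; press it straight down
- vial_1: 2 ml glass vial with crimped cap, 16 mm across, 39 mm high, standing in a hole of the rack; origin at the centre of its underside, 5 mm above the table
- vial_2: 2 ml glass vial with crimped cap, 16 mm across, 39 mm high, standing in a hole of the rack; origin at the centre of its underside, 5 mm above the table
- vial_3: 2 ml glass vial with crimped cap, 16 mm across, 39 mm high, standing in a hole of the rack; origin at the centre of its underside, 5 mm above the table
- vial_4: 2 ml glass vial with crimped cap, 16 mm across, 39 mm high, standing in a hole of the rack; origin at the centre of its underside, 5 mm above the table
- stamp: bystander, to be left alone: date stamp with an upright dark red-brown handle, base 23 x 48 mm, 69 mm high, standing on the table; origin at the centre of its underside
- plaster_roll: bystander, to be left alone: roll of fixing tape lying flat, 62 mm across, 26 mm high; origin at the centre of its underside
- measuring_cup: bystander, to be left alone: small clear dosing cup, 39 mm across, 38 mm high; origin at the centre of its underside
- thermometer: bystander, to be left alone: white infra-red thermometer lying on its side, 95 x 118 x 35 mm; origin at the middle of its underside
- marker: bystander, to be left alone: marker pen lying on the table, 131 mm long, 14 mm thick; origin at the middle of its underside
- note_block: bystander, to be left alone: block of sticky notes, 78 x 77 x 24 mm; origin at the centre of its underside
- needle_box: bystander, to be left alone: folding carton with an open flap, 66 x 133 x 53 mm; origin at the centre of its underside

How it is judged:
On the way, in this order (a step that is already met when the one before it is completed fails the run):
1. the rack is fully home in the bay (y of vial_rack in the frame of scanner between -0.006 and 0.003 m and x of vial_rack in the frame of scanner between -0.005 and 0.005 m and angle between the y axis of vial_rack and the y axis of scanner, either way round below 0.07 rad and height (world z) of vial_rack below 0.004 m), for 0.2 s.
2. the retaining arm is shut behind the rack (all of step 1 and value of joint retaining_arm below 0.06 rad), for 0.2 s.
3. the start key is pressed right down with the rack home and the arm shut (all of step 2 and value of joint start_key above 0.003 m), for 0.05 s.
At the end, for the whole second after the job is handed in: The rack stands at rest in the bay within 3 mm of the back stop, within 5 mm sideways and 4 degrees of parallel; the retaining arm is shut to within 0.06 rad; the start key has been pressed at least 3 mm after that and has come up again; all four vials stand upright in the rack (all of step 2 and value of joint start_key below 0.001 m and linear speed of vial_rack below 0.01 m/s and horizontal distance between each of vial_1, vial_2, vial_3, vial_4 and vial_rack below 0.065 m and angle between each of vial_1, vial_2, vial_3, vial_4's own z axis and vertical below 0.3 rad); the robot touches nothing.
It fails at once if the rack is lifted or tipped (height (world z) of vial_rack above 0.01 m or angle between vial_rack's own z axis and vertical above 0.15 rad).
It fails at once if a vial is tipped over or lifted out of the rack (angle between any of vial_1, vial_2, vial_3, vial_4's own z axis and vertical above 0.5 rad or height (world z) of any of vial_1, vial_2, vial_3, vial_4 above 0.02 m).
It fails at once if another thing on the table is disturbed (moved more than 15 mm) (distance of any of stamp, plaster_roll, measuring_cup, thermometer, marker, note_block, needle_box from where it was at the start of the episode above 0.015 m).
It also fails if it takes over 72 s, if anything falls off the work surface, if the arm or the gripper's body presses on something with over 40 N, if the wrist force passes 120 N, or if a joint passes its speed limit or range.

## Robot

A 6-joint arm with a two-finger parallel gripper is mounted at the origin on a cart in front of the work surface, level with it; the furniture and walls round the work are solid. World frame = base frame: x ahead of the robot, y to its left, z up, the work surface at z = 0. Lengths are in m, angles in rad, forces in N, time in s.
With the tool pointing down it reaches from about 0.375 to 0.9 m from the base axis. Payload 3.1 kg.
Tool frame: the origin (TCP) lies between the finger pads; the fingertips stand manip.nose_length ahead of it and the grasp point (between the pads) lies 5 mm behind it (manip.nose_length is the distance from the TCP to the fingertips, in m); z points along the fingers, y is the line along which they close (so a half turn about z gives the same grasp; the last joint's range is limited). The gripper opens to 85 mm and grips with 20 to 120 N. Pads are 22 mm wide; open, the fingers measure 114 mm over their backs; the gripper's body (76 mm by 85 mm) begins 54 mm behind the grasp point. The pads swing forward as they close: fully open they stand 13 mm farther back than shut.
Start: joints at [-0.178, 0.527, 1.433, -0, 1.181, -0.178], TCP at [0.625, 0, 0.245] pointing down, gripper open.
Joint ranges: [-3.08, 3.08], [-0.75, 2.2], [0.22, 2.44], [-1.43, 4.57], [0, 2.65], [-2.85, 2.85]. Speed limits (rad/s): [2.79, 2.79, 3.14, 3.14, 3.14, 3.14].

## Interface

Orientations are given as a unit quaternion [x, y, z, w].
In Python, from station import monitor, eyes, job, manip gives the robot as it stands.
- The arm moves only by the shell command python3 -m pendant 'ROWS' [FORCE]. ROWS is JSON, a list that holds one entry, the list of rows, each a list of 7 numbers: the shift along the tool's x, y, z as a fraction of full scale, then the turn, a rotation vector about the tool's x, y, z as a fraction of full scale, then the opening, from 0 (shut) to 1 (fully open). A call has 1 to 20 rows; each row shifts and turns the commanded pose from where the row before left it, along the tool's axes as they then stand; what a row does not reach is not made up. Full scale, the value 1, is 800 mm for a shift and 0.12 rad for a turn. A row lasts 1/10 s, in which the tool goes at most 50 mm and 8.59 degrees, less where a joint would pass 70% of its speed; a pose out of reach is approached as far as the arm can. A call with a number of a shift or a turn outside -1 to 1 is refused whole. A call with a gripper value outside its range is refused whole. The fingers move at their own pace and stop on an object; FORCE is the grip in N (left out, the last holds). Time passes only in rows, so rows that do not move let the fingers close. It gives the time, the measured TCP pose, the force, the opening and the grip force at its end, in the units of the state.
- monitor.sense(): the state, without advancing time (a new reading comes with each control period).
- eyes.snapshot(name): name is "scene" or "side" or "wrist"; returns a dict with "pixels" (420x560x3 uint8, red, green, blue), "depth" (420x560 float32, m along the optical axis (not along the pixel's ray), 0 where there is no reading), "intrinsics" (3x3 intrinsics, pixels), "k1" (the pictures are not rectified: a ray, as slopes to the right and down, at radius r is drawn at 1 + k1 r^2 times it, then the intrinsics apply), "eye" and "attitude" of the camera in the world. Camera axes: x right, y down, z forward; pixel columns grow to the right and rows downward; lengths in m; the calibration is good to about 2 mm. A picture is of the moment at which its call begins.
- job.sign_off(): hands the job in; it is judged then, once.
The state is a dict: "t": time; "q": joint angles; "qd": joint speeds; "tau": joint torques, N m; "tcp_pos": TCP position; "tool_rot": TCP orientation; "force": force on the tool from outside, world axes, zero at the start; "ft_torque": the same for the moment, N m; "finger_gap": opening from 0.0 (shut) to 1.0 (fully open); "gripper_force": force on a finger pad.
Only numpy, scipy, OpenCV 4.12 (cv2) and the standard library are available. Lean on these libraries where they do the work, as an engineer would, in place of code of your own. Each camera call takes 0.05 s, during which the arm holds its last target. There are 200 camera calls.

## Working session

There is one attempt and no reset: what is moved stays moved. The work goes in short steps, Python scripts to look and compute and a shell command to move; the robot and the scene stay as the last step left them, time stands still between calls to the robot, and variables do not carry over. Pictures are saved under pics/ and viewed, at most 11 in all, crops included, and the job is handed in when it is done.

```bash
mkdir -p pics; ls; cat > h.py <<'E'
import numpy as np, cv2
from station import monitor, eyes, job, manip
from scipy.spatial.transform import Rotation as R
def rot(a):
    a=np.array(a,float); return a if a.shape==(3,3) else R.from_quat(a).as_matrix()
def snap(n,f):
    s=eyes.snapshot(n); cv2.imwrite(f'pics/{f}.png',s['pixels'][:,:,::-1]); np.save(f'pics/{f}.npy',s,allow_pickle=True); return s
def load(f): return np.load(f'pics/{f}.npy',allow_pickle=True).item()
def rays(s):
    K=np.array(s['intrinsics']);h,w=s['depth'].shape
    u,v=np.meshgrid(np.arange(w),np.arange(h)); D=np.array([s['k1'],0,0,0.]) 
    p=np.stack([u,v],-1).reshape(-1,1,2).astype(float)
    return cv2.undistortPoints(p,K,np.array([s['k1'],0,0,0,0.])).reshape(h,w,2)
def cloud(s):
    r=rays(s); d=s['depth'][...,None]
    P=np.concatenate([r*d,d],-1)@rot(s['attitude']).T+np.array(s['eye']); P[s['depth']==0]=np.nan
    return P
def onplane(s,u,v,z):
    r=rays(s)[int(v),int(u)]; d=rot(s['attitude'])@np.array([*r,1]); e=np.array(s['eye']); return e+d*(z-e[2])/d[2]
E
python3 - <<'E'
from h import *
for n in ('scene','side'):
    s=snap(n,n+'0'); print(n,s['eye'],s['attitude'],s['k1'])
print(manip.nose_length,monitor.sense())
E
```

```text
pics
scene [-0.10674108  0.89242387  0.58372558] [-0.25310112  0.79814103 -0.52064453  0.16685323] 0.033338629557533736
side [0.07053176 0.6506142  0.71365775] [-0.26944669  0.85119525 -0.42632682  0.14529476] 0.015512256375717065
0.014 {'t': 0.1, 'q': array([-1.78511700e-01,  5.28410256e-01,  1.43378793e+00, -2.89303632e-05,
        1.18143333e+00, -1.78497820e-01]), 'qd': array([-0.00029751, -0.00218329, -0.00311493,  0.00016412, -0.00073261,
       -0.00061109]), 'tau': array([ 4.33945943e-04, -4.43301880e+01, -1.78587180e+01, -2.04061280e-04,
        3.88642526e-03,  1.10165692e-05]), 'tcp_pos': array([6.24365337e-01, 1.28976684e-04, 2.44404321e-01]), 'tool_rot': array([ 7.07107429e-01,  7.07105399e-01, -5.92388240e-04, -8.29755618e-04]), 'force': array([-0.90374824, -0.55667407,  0.24055192]), 'ft_torque': array([-0.01064048,  0.08616889, -0.03329701]), 'gripper_force': 0.0, 'finger_gap': 0.9988731776523456}
```

View pics/scene0.png

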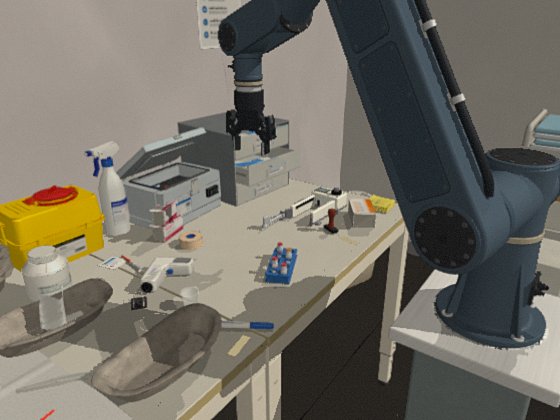

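View pics/side0.png

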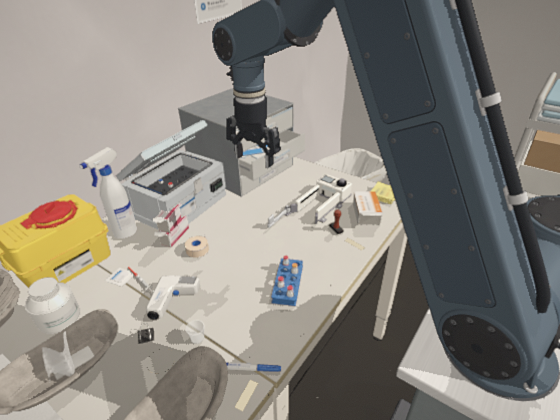

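The rack is at about (287,281) in the side view. The scanner is near (330,200), with its arm pointing towards (275,215) and the stamp at (337,220) beside the path. Next I'll make a top-down map from depth.

```bash
cat >> h.py <<'E'
def ortho(ss,x0,x1,y0,y1,res,f,zmax=0.12):
    W=int((y1-y0)/res);H=int((x1-x0)/res); im=np.zeros((H,W,3),np.uint8); zb=np.full((H,W),-1.)
    for s in ss:
        P=cloud(s).reshape(-1,3);C=s['pixels'].reshape(-1,3)[:,::-1]
        m=np.isfinite(P[:,0])&(P[:,2]<zmax)&(P[:,2]>-.02)&(P[:,0]>x0)&(P[:,0]<x1)&(P[:,1]>y0)&(P[:,1]<y1)
        P=P[m];C=C[m];o=np.argsort(P[:,2]);P=P[o];C=C[o]
        r=np.clip(((x1-P[:,0])/res).astype(int),0,H-1);c=np.clip(((y1-P[:,1])/res).astype(int),0,W-1)
        im[r,c]=C; zb[r,c]=P[:,2]
    im=cv2.dilate(im,np.ones((2,2)))
    for k in np.arange(np.ceil(x0*10)/10,x1,.1): 
        r=int((x1-k)/res); cv2.line(im,(0,r),(8,r),(0,255,255),1); cv2.putText(im,f'{k:.1f}',(10,r+4),0,.4,(0,255,255))
    for k in np.arange(np.ceil(y0*10)/10,y1,.1):
        c=int((y1-k)/res); cv2.line(im,(c,0),(c,8),(0,255,255),1); cv2.putText(im,f'{k:.1f}',(c-8,20),0,.4,(0,255,255))
    cv2.imwrite(f'pics/{f}.png',im)
E
python3 - <<'E'
from h import *
ortho([load('side0'),load('scene0')],0.3,0.95,-.55,.45,.00125,'o0')
s=load('side0')
for n,u,v in [('rack',287,281),('scan',345,183),('armtip',270,222),('pivot',315,190),('stamp',337,232)]: print(n,cloud(s)[v,u])
E
```

```text
rack [0.44891891 0.10971068 0.02175816]
scan [ 0.51896211 -0.31183117  0.05565504]
armtip [ 0.62337948 -0.05588722  0.01901869]
pivot [ 0.59478487 -0.25780425  0.03095535]
stamp [ 0.44832901 -0.13905771  0.00640019]
```

View pics/o0.png

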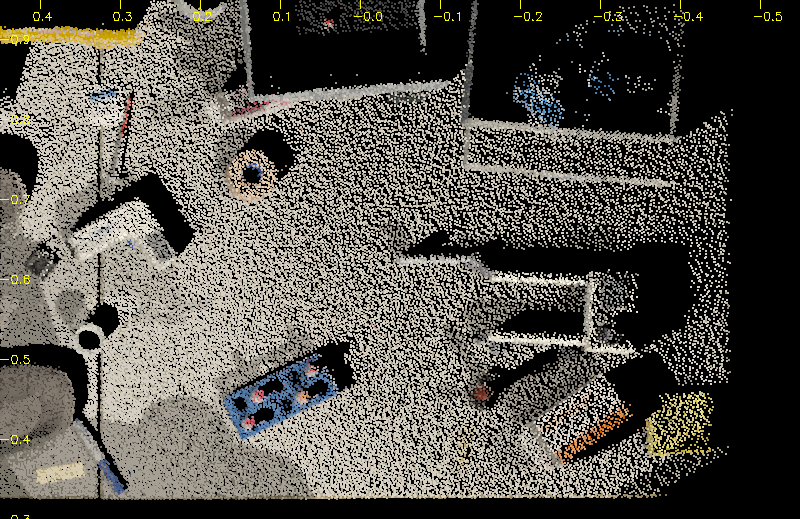

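The top-down map shows:
- **Rack:** near (0.46, 0.10), about 30° off the bay axis.
- **Scanner:** its axes run roughly along the world axes, with the mouth near (0.56, -0.145) and the retaining arm open along +y.

I'll check the wrist view for precision.

```bash
python3 -m pendant '[[[-0.06,-0.02,0,0,0,0,1],[-0.06,-0.02,0,0,0,0,1],[-0.06,-0.02,0,0,0,0,1],[0,0,0,0,0,0,1],[0,0,0,0,0,0,1],[0,0,0,0,0,0,1]]]'; python3 - <<'E'
from h import *
s=snap('wrist','w0'); print(s['eye'],monitor.sense()['tcp_pos'],manip.nose_length)
P=cloud(s); print(np.nanmin(P.reshape(-1,3),0),np.nanmax(P.reshape(-1,3),0))
E
```

```text
t: 0.7
tcp_pos: [0.5775, -0.1415, 0.245]
tool_rot: [0.707, 0.707, 0.0, -0.0]
force: [0.4, -0.4, 0.5]
finger_gap: 1.001
gripper_force: 0.0
[ 0.57838729 -0.06285153  0.37386706] [ 0.57766228 -0.14104763  0.24506678] 0.014
[-0.57157578 -1.26914295 -0.74190382] [0.89446365 0.1091136  0.32408271]
```

View pics/w0.png

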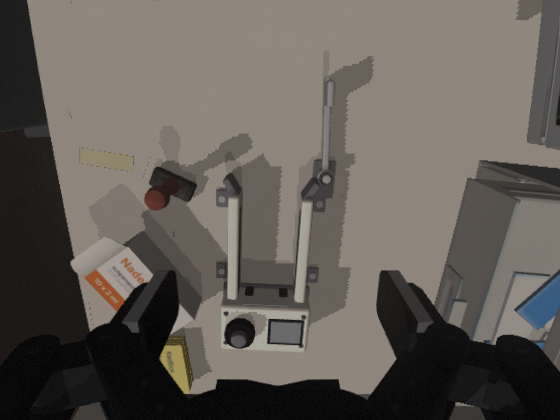

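The wrist view shows the pivot pin at (326,180), the arm running up to (330,85), the start key at (238,332) and the bay between the bars at x≈233 and x≈303. The stamp is at (165,190). I'll fit the scanner pose from depth next.

```bash
python3 - <<'E'
from h import *
s=load('w0');P=cloud(s); 
v,u=np.mgrid[0:420,0:560]
for n,m in [('table',(u>400)&(u<500)&(v>30)&(v<130)),('needleTop',(u>90)&(u<130)&(v>250)&(v<270))]: print(n,np.nanmedian(P[m],0))
z=P[...,2]
bars=(z>.034)&(z<.041)&(u>215)&(u<320)&(v>185)&(v<285)
for n,m in [('L',bars&(u<265)),('R',bars&(u>265))]:
    q=P[m]; sl=np.polyfit(q[:,1],q[:,0],1); print(n,len(q),sl,np.polyval(sl,[-.15,-.25]),q[:,1].min(),q[:,1].max(),np.median(q[:,2]))
hd=(z>.042)&(z<.05)&(u>210)&(u<320)&(v>275)&(v<360)
q=P[hd][:,:2].astype(np.float32); r=cv2.minAreaRect(q*1000); print('head',len(q),r,np.median(P[hd][:,2]))
pin=(abs(u-326)<12)&(abs(v-180)<12)&(z>.022)&(z<.03); print('pin',pin.sum(),np.median(P[pin],0),onplane(s,326,180,.026))
arm=(u>315)&(u<340)&(v>75)&(v<165)&(z>.012)&(z<.045)
q=P[arm]; print('arm',np.polyfit(q[:,1],q[:,0],1),q.min(0),q.max(0))
tab=arm&(z>.03); print('tab',tab.sum(),np.median(P[tab],0),P[tab].min(0),P[tab].max(0))
key=(abs(u-238)<10)&(abs(v-332)<10)&(z>.04); print('key',np.median(P[key],0),onplane(s,238,328,.055))
# rack from side
s=load('side0');P=cloud(s);c=s['pixels'].astype(int);
b=(c[...,2]>c[...,0]+40)&(P[...,2]>.015)&(P[...,2]<.026)&(abs(P[...,0]-.46)<.1)&(abs(P[...,1]-.1)<.1)
r=cv2.minAreaRect((P[b][:,:2]*1000).astype(np.float32)); print('rack',b.sum(),r,cv2.boxPoints(r))
for n,(x,y) in {'stamp':(.455,-.14)}.items():
    m=(abs(P[...,0]-x)<.05)&(abs(P[...,1]-y)<.05)&(P[...,2]>.012); print(n,P[m].min(0),P[m].max(0))
E
```

```text
table [ 7.55277784e-01 -4.84396023e-02 -1.89395456e-04]
needleTop [ 0.40184769 -0.22901855  0.04645213]
L 1040 [0.05260913 0.54279397] [0.5349026  0.52964169] -0.2641954350207061 -0.16175603310656095 0.037858550077400355
R 983 [0.05552628 0.61766208] [0.60933314 0.60378051] -0.26335035956122976 -0.1658716084720867 0.03791022016939816
head 3232 ((563.226806640625, -315.3618469238281), (60.984676361083984, 100.36914825439453), 87.03643798828125) 0.04660564394677924
pin 180 [ 0.62701838 -0.14683336  0.02443861] [ 0.62803788 -0.14800982  0.026     ]
arm [-0.02581174  0.62480968] [ 0.62315651 -0.13360445  0.01201162] [ 0.63176272 -0.04669808  0.03968393]
tab 202 [ 0.62670414 -0.06257939  0.03747961] [ 0.62315651 -0.07448296  0.03003165] [ 0.63118705 -0.05105556  0.03968393]
key [ 0.5357723  -0.30779209  0.05911203] [ 0.53516262 -0.3071706   0.055     ]
rack 578 ((454.46673583984375, 100.29975891113281), (56.859188079833984, 135.1555938720703), 25.749677658081055) [[399.50165  148.81618 ]
 [458.2187    27.081432]
 [509.43182   51.78334 ]
 [450.71478  173.51808 ]]
stamp [ 0.44168078 -0.16638747  0.01200626] [ 0.47871184 -0.13672752  0.07004187]
```

```bash
python3 -m pendant '[[[0.0404,-0.0353,0,0,0,0,0.8],[0.0404,-0.0353,0,0,0,0,0.8],[0.0404,-0.0353,0,0,0,0,0.8],[0.0404,-0.0353,0,0,0,0,0.8],[0.0404,-0.0353,0,0,0,0,0.8],[0.0404,-0.0353,0,0,0,0,0.8],[0.0404,-0.0353,0,0,0,0,0.8],[0,0,0,0,0,0,0.8],[0,0,0,0,0,0,0.8]]]'; python3 -m pendant '[[[0,0,0,0,0,0.966,0.8],[0,0,0,0,0,0.966,0.8],[0,0,0,0,0,0.966,0.8],[0,0,0,0,0,0.966,0.8],[0,0,0,0,0,0.966,0.8],[0,0,0,0,0,0.966,0.8],[0,0,0,0,0,0.966,0.8],[0,0,0,0,0,0.966,0.8],[0,0,0,0,0,0.966,0.8],[0,0,0,0,0,0.966,0.8],[0,0,0,0,0,0.966,0.8],[0,0,0,0,0,0.966,0.8],[0,0,0,0,0,0.966,0.8],[0,0,0,0,0,0.966,0.8],[0,0,0,0,0,0,0.8],[0,0,0,0,0,0,0.8]]]'
```

```text
t: 1.65
tcp_pos: [0.3796, 0.0855, 0.2457]
tool_rot: [0.705, 0.709, 0.0, 0.001]
force: [0.0, -0.1, 0.4]
finger_gap: 0.801
gripper_force: 0.0
t: 3.25
tcp_pos: [0.3809, 0.0836, 0.2454]
tool_rot: [1.0, -0.025, 0.0, 0.0]
force: [0.2, 0.1, 0.7]
finger_gap: 0.797
gripper_force: 0.0
```

```bash
python3 -m pendant '[[[0,0,0.05,0,0,0,0.8],[0,0,0.05,0,0,0,0.8],[0,0,0.05,0,0,0,0.8],[0,0,0.05,0,0,0,0.8],[0,0,0.03,0,0,0,0.8],[0,0,0.03,0,0,0,0.8],[0,0,0.02,0,0,0,0.8],[0,0,0.01,0,0,0,0.8],[0,0,0,0,0,0,0.8],[0,0,0,0,0,0,0.8]]]'; python3 - <<'E'
from h import *
s=snap('side','s1')
cv2.imwrite('pics/s1c.png',cv2.resize(s['pixels'][200:380,180:420,::-1],None,fx=3,fy=3))
E
```

```text
t: 4.25
tcp_pos: [0.3803, 0.0839, 0.0136]
tool_rot: [1.0, -0.026, 0.0, 0.0]
force: [-0.5, 0.1, 0.4]
finger_gap: 0.796
gripper_force: 0.0
```

View pics/s1c.png

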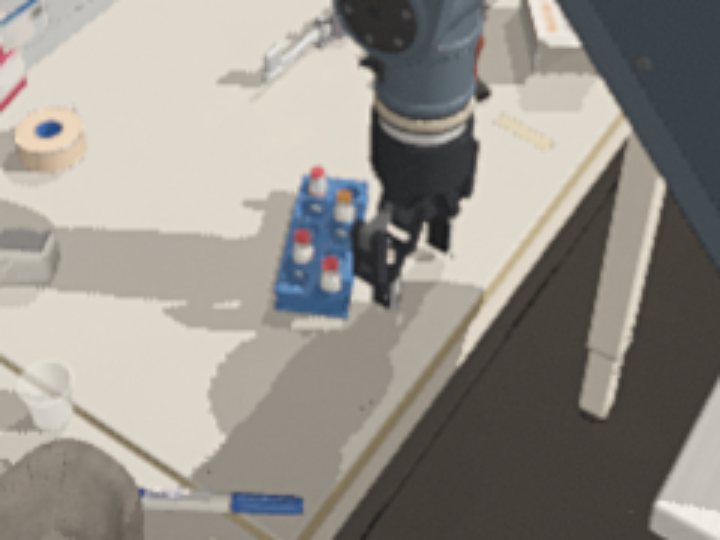

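The fingers are down beside the rack's robot-facing side, at about (385,290) in the crop, clear of it. Pushing along +x will square the rack up and shift it.

```bash
python3 -m pendant '[[[0.01,0,0,0,0,0,0.8],[0.01,0,0,0,0,0,0.8],[0.01,0,0,0,0,0,0.8],[0.01,0,0,0,0,0,0.8],[0.01,0,0,0,0,0,0.8],[0.01,0,0,0,0,0,0.8],[0.01,0,0,0,0,0,0.8],[0.01,0,0,0,0,0,0.8],[0.01,0,0,0,0,0,0.8],[0.01,0,0,0,0,0,0.8],[0.01,0,0,0,0,0,0.8],[0.01,0,0,0,0,0,0.8],[0.01,0,0,0,0,0,0.8],[0.01,0,0,0,0,0,0.8],[0.01,0,0,0,0,0,0.8],[0.01,0,0,0,0,0,0.8],[0.01,0,0,0,0,0,0.8],[0.005,0,0,0,0,0,0.8],[0.003,0,0,0,0,0,0.8],[0,0,0,0,0,0,0.8]]]'; cat >> h.py <<'E'
O=np.array([.5684,-.2180]);YAW=-.053
def scn(p):
    c,s_=np.cos(YAW),np.sin(YAW); return (np.asarray(p)[...,:2]-O)@np.array([[c,-s_],[s_,c]])
def rack(s,box=(.38,.7,-.3,.22)):
    P=cloud(s);c=s['pixels'].astype(int)
    b=(c[...,2]>c[...,0]+40)&(P[...,2]>.015)&(P[...,2]<.026)&(P[...,0]>box[0])&(P[...,0]<box[1])&(P[...,1]>box[2])&(P[...,1]<box[3])
    n,l,st,ce=cv2.connectedComponentsWithStats(cv2.dilate(b.astype(np.uint8),np.ones((5,5)))); k=1+np.argmax(st[1:,4]); b&=l==k
    r=cv2.minAreaRect((scn(P[b])*1000).astype(np.float32)); print('rack(scanner frame mm)',b.sum(),r); print(cv2.boxPoints(r).round(1).tolist())
E
python3 - <<'E'
from h import *
for n in('side','scene'): rack(snap(n,n+'2'))
print(scn(monitor.sense()['tcp_pos']))
E
```

```text
t: 6.3
tcp_pos: [0.5225, 0.0765, 0.0133]
tool_rot: [1.0, -0.026, 0.0, 0.0]
force: [1.0, 0.9, 0.7]
finger_gap: 0.799
gripper_force: 0.0
rack(scanner frame mm) 135 ((-21.299680709838867, 348.2847900390625), (38.85905838012695, 64.71412658691406), 74.10011291503906)
[[-57.70000076293945, 338.5], [4.5, 320.70001220703125], [15.100000381469727, 358.1000061035156], [-47.099998474121094, 375.79998779296875]]
rack(scanner frame mm) 126 ((-23.497610092163086, 339.32037353515625), (51.61402893066406, 61.53428649902344), 88.84558868408203)
[[-54.79999923706055, 314.1000061035156], [6.699999809265137, 312.8999938964844], [7.800000190734863, 364.5], [-53.70000076293945, 365.70001220703125]]
[-0.06168216  0.29169275]
```

```bash
python3 -m pendant '[[[0.0085,0,0,0,0,0,0.8],[0.0085,0,0,0,0,0,0.8],[0.0085,0,0,0,0,0,0.8],[0.0035,0,0,0,0,0,0.8],[0,0,0,0,0,0,0.8],[0,0,0,0,0,0,0.8],[-0.03,0,0,0,0,0,0.8],[-0.04,0,0,0,0,0,0.8],[0,0,-0.06,0,0,0,0.3],[0,0,-0.06,0,0,0,0.3],[0,0,-0.06,0,0,0,0.3],[0,0,-0.06,0,0,0,0.3],[0,0,0,0,0,0,0.3],[0,0,0,0,0,0,0.3]]]'; python3 - <<'E'
from h import *
for n in('side','scene','wrist'): rack(snap(n,n+'3'))
st=monitor.sense();print(scn(st['tcp_pos']),st['finger_gap'])
E
```

```text
t: 7.8
tcp_pos: [0.4896, 0.0783, 0.2065]
tool_rot: [1.0, -0.026, 0.002, 0.0]
force: [0.3, -0.3, -0.1]
finger_gap: 0.296
gripper_force: 0.0
rack(scanner frame mm) 438 ((0.1891918182373047, 297.2846984863281), (133.45654296875, 57.49913787841797), 89.47122192382812)
[[-29.200000762939453, 230.8000030517578], [28.299999237060547, 230.3000030517578], [29.600000381469727, 363.70001220703125], [-27.899999618530273, 364.29998779296875]]
rack(scanner frame mm) 356 ((2.2252979278564453, 295.1715393066406), (61.6286506652832, 136.86302185058594), 0.6840483546257019)
[[-29.399999618530273, 363.20001220703125], [-27.799999237060547, 226.39999389648438], [33.900001525878906, 227.10000610351562], [32.20000076293945, 364.0]]
rack(scanner frame mm) 6569 ((3.8124732971191406, 293.49847412109375), (56.777099609375, 134.20188903808594), 0.03147402033209801)
[[-24.600000381469727, 360.6000061035156], [-24.5, 226.39999389648438], [32.20000076293945, 226.39999389648438], [32.20000076293945, 360.6000061035156]]
[-0.09610088  0.29165503] 0.2977597859913957
```

```bash
python3 -m pendant '[[[0,0,0,0,0,-0.935,0.3],[0,0,0,0,0,-0.935,0.3],[0,0,0,0,0,-0.935,0.3],[0,0,0,0,0,-0.935,0.3],[0,0,0,0,0,-0.935,0.3],[0,0,0,0,0,-0.935,0.3],[0,0,0,0,0,-0.935,0.3],[0,0,0,0,0,-0.935,0.3],[0,0,0,0,0,-0.935,0.3],[0,0,0,0,0,-0.935,0.3],[0,0,0,0,0,-0.935,0.3],[0,0,0,0,0,-0.935,0.3],[0,0,0,0,0,-0.935,0.3],[0,0,0,0,0,-0.935,0.3],[0.034,0.031,0,0,0,0,0.3],[0.034,0.031,0,0,0,0,0.3],[0.034,0.031,0,0,0,0,0.3],[0.034,0.031,0,0,0,0,0.3],[0,0,0,0,0,0,0.3],[0,0,0,0,0,0,0.3]]]'; python3 - <<'E'
from h import *
st=monitor.sense();print(scn(st['tcp_pos']),R.from_quat(st['tool_rot']).as_matrix()[:,0])
E
```

```text
t: 9.95
tcp_pos: [0.5928, 0.182, 0.2026]
tool_rot: [0.725, 0.689, -0.002, -0.001]
force: [-0.1, -0.5, -0.3]
finger_gap: 0.3
gripper_force: 0.0
[0.0031971  0.40068578] [ 0.05089497  0.9987033  -0.00119179]
```

```bash
python3 -m pendant '[[[0,0,0.05,0,0,0,0.3],[0,0,0.05,0,0,0,0.3],[0,0,0.05,0,0,0,0.3],[0,0,0.04,0,0,0,0.3],[0,0,0.025,0,0,0,0.3],[0,0,0.013,0,0,0,0.3],[0,0,0,0,0,0,0.3],[0,0,0,0,0,0,0.3]]]'; python3 -m pendant '[[[-0.0125,0,0,0,0,0,0.3],[-0.0125,0,0,0,0,0,0.3],[-0.0125,0,0,0,0,0,0.3],[-0.0125,0,0,0,0,0,0.3],[-0.0125,0,0,0,0,0,0.3],[-0.0125,0,0,0,0,0,0.3],[-0.0125,0,0,0,0,0,0.3],[-0.0125,0,0,0,0,0,0.3],[-0.0125,0,0,0,0,0,0.3],[-0.0125,0,0,0,0,0,0.3],[-0.0125,0,0,0,0,0,0.3],[-0.0125,0,0,0,0,0,0.3],[-0.0125,0,0,0,0,0,0.3],[-0.0125,0,0,0,0,0,0.3],[-0.0125,0,0,0,0,0,0.3],[-0.0125,0,0,0,0,0,0.3],[-0.0075,0,0,0,0,0,0.3],[0,0,0,0,0,0,0.3]]]';  python3 - <<'E'
from h import *
for n in('side','scene'): rack(snap(n,n+'4'))
st=monitor.sense();print(scn(st['tcp_pos']))
E
```

```text
t: 10.75
tcp_pos: [0.5941, 0.1814, 0.0234]
tool_rot: [0.725, 0.688, 0.0, 0.0]
force: [0.5, -0.3, 0.3]
finger_gap: 0.301
gripper_force: 0.0
t: 12.55
tcp_pos: [0.5854, 0.0148, 0.0228]
tool_rot: [0.726, 0.688, -0.0, 0.0]
force: [0.7, -0.7, 0.2]
finger_gap: 0.299
gripper_force: 0.0
rack(scanner frame mm) 201 ((-0.5273590087890625, 156.3980712890625), (58.438011169433594, 133.24813842773438), 2.4465246200561523)
[[-32.599998474121094, 221.6999969482422], [-26.899999618530273, 88.5999984741211], [31.5, 91.0999984741211], [25.799999237060547, 224.1999969482422]]
rack(scanner frame mm) 207 ((-1.2808036804199219, 158.2188720703125), (59.358158111572266, 142.21871948242188), 3.483976364135742)
[[-35.20000076293945, 227.39999389648438], [-26.600000381469727, 85.4000015258789], [32.70000076293945, 89.0], [24.0, 231.0]]
[0.00452781 0.23427254]
```

```bash
python3 -m pendant '[[[-0.01,-0.0005,0,0,0,0,0.3],[-0.01,-0.0005,0,0,0,0,0.3],[-0.01,-0.0005,0,0,0,0,0.3],[-0.01,-0.0005,0,0,0,0,0.3],[-0.01,-0.0005,0,0,0,0,0.3],[-0.01,-0.0005,0,0,0,0,0.3],[-0.01,0,0,0,0,0,0.3],[0,0,0,0,0,0,0.3]]]';  python3 - <<'E'
from h import *
for n in('side',): rack(snap(n,n+'5'))
st=monitor.sense();print(scn(st['tcp_pos']))
cv2.imwrite('pics/s5c.png',cv2.resize(load('side5')['pixels'][120:270,220:420,::-1],None,fx=4,fy=4,interpolation=3))
E
```

```text
t: 13.45
tcp_pos: [0.5803, -0.0412, 0.023]
tool_rot: [0.726, 0.688, 0.0, 0.0]
force: [-0.1, -0.3, -0.1]
finger_gap: 0.301
gripper_force: 0.0
rack(scanner frame mm) 162 ((-20.576622009277344, 97.70779418945312), (56.94324493408203, 131.92874145507812), 25.89109992980957)
[[-75.0, 144.60000610351562], [-17.399999618530273, 25.899999618530273], [33.79999923706055, 50.79999923706055], [-23.799999237060547, 169.5]]
[0.00246874 0.17774028]
```

View pics/s5c.png

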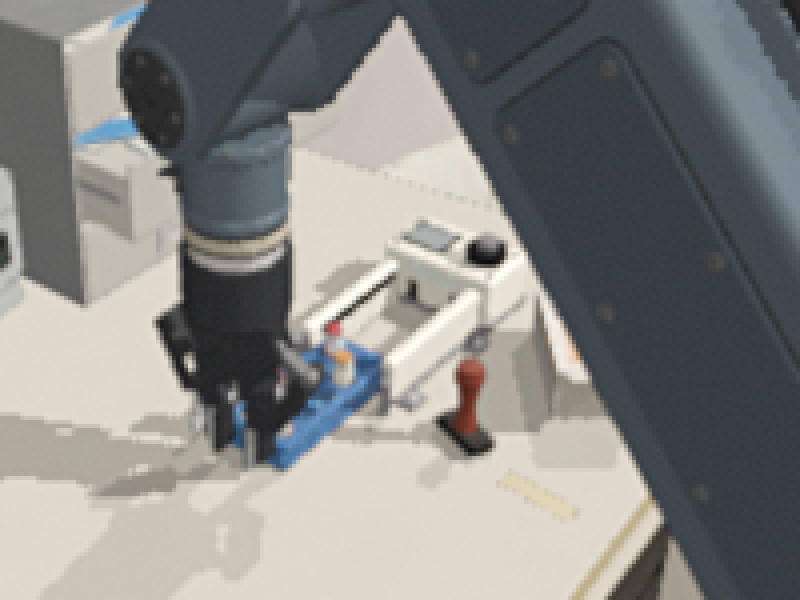

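The rack's leading end is in the lead-ins, but it looks skewed, with the trailing end shifted towards -x. I'll back off and measure it properly.

```bash
python3 -m pendant '[[[0.025,0,0,0,0,0,0.3],[0,0,-0.06,0,0,0,0.3],[0,0,-0.06,0,0,0,0.3],[0,0,-0.06,0,0,0,0.3],[0,0,-0.04,0,0,0,0.3],[0,0,0,0,0,0,0.3],[0,0,0,0,0,0,0.3]]]';  python3 - <<'E'
from h import *
for n in('side','wrist'): rack(snap(n,n+'6'))
st=monitor.sense();print(scn(st['tcp_pos']))
E
```

```text
t: 14.2
tcp_pos: [0.5812, -0.0196, 0.1998]
tool_rot: [0.725, 0.689, 0.0, 0.001]
force: [-0.1, 0.0, -0.3]
finger_gap: 0.296
gripper_force: 0.0
rack(scanner frame mm) 315 ((-1.7075309753417969, 100.56378173828125), (134.83155822753906, 57.4894905090332), 89.87833404541016)
[[-30.600000381469727, 33.20000076293945], [26.899999618530273, 33.099998474121094], [27.200000762939453, 167.89999389648438], [-30.299999237060547, 168.0]]
rack(scanner frame mm) 3259 ((1.1166973114013672, 97.48188018798828), (134.8633270263672, 56.78569030761719), 89.9886245727539)
[[-27.299999237060547, 30.100000381469727], [29.5, 30.0], [29.5, 164.89999389648438], [-27.299999237060547, 164.89999389648438]]
[0.00101837 0.19886669]
```

View pics/wrist6.png

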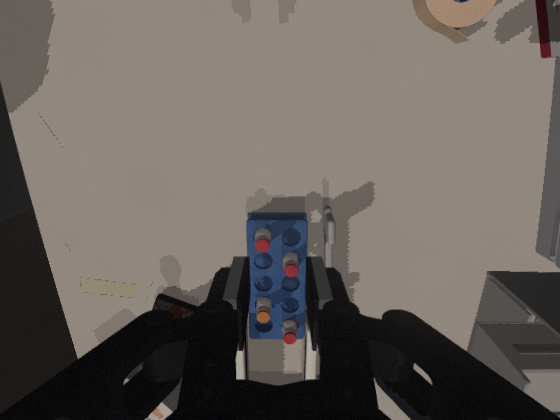

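The rack is parallel to the bay, with its trailing end at about (277,217) and the leading end inside the bars. I'll continue the push.

```bash
python3 -m pendant '[[[0,0,0.06,0,0,0,0.3],[0,0,0.06,0,0,0,0.3],[0,0,0.06,0,0,0,0.3],[0,0,0.03,0,0,0,0.3],[0,0,0.01,0,0,0,0.3],[0,0,0,0,0,0,0.3]]]'; python3 -m pendant '[[[-0.01,0,0,0,0,0,0.3],[-0.01,0,0,0,0,0,0.3],[-0.01,0,0,0,0,0,0.3],[-0.01,0,0,0,0,0,0.3],[-0.01,0,0,0,0,0,0.3],[-0.01,0,0,0,0,0,0.3],[-0.01,0,0,0,0,0,0.3],[-0.01,0,0,0,0,0,0.3],[-0.01,0,0,0,0,0,0.3],[-0.01,0,0,0,0,0,0.3],[-0.01,0,0,0,0,0,0.3],[-0.01,0,0,0,0,0,0.3],[-0.01,0,0,0,0,0,0.3],[-0.006,0,0,0,0,0,0.3],[0,0,0,0,0,0,0.3],[0,0,0,0,0,0,0.3]]]';  python3 - <<'E'
from h import *
st=monitor.sense();print(scn(st['tcp_pos']))
E
```

```text
t: 14.9
tcp_pos: [0.5795, -0.0195, 0.0207]
tool_rot: [0.725, 0.688, -0.001, -0.002]
force: [0.2, 0.5, -0.5]
finger_gap: 0.302
gripper_force: 0.0
t: 16.5
tcp_pos: [0.5754, -0.1288, 0.0228]
tool_rot: [0.725, 0.688, -0.0, 0.0]
force: [-0.1, -0.6, 1.1]
finger_gap: 0.301
gripper_force: 0.0
[0.0023066  0.08945593]
```

Next come small steps until the force rises.

```bash
python3 -m pendant '[[[-0.004,0,0,0,0,0,0.3],[-0.004,0,0,0,0,0,0.3],[-0.003,0,0,0,0,0,0.3],[-0.002,0,0,0,0,0,0.3],[0,0,0,0,0,0,0.3],[0,0,0,0,0,0,0.3]]]';python3 -m pendant '[[[-0.001,0,0,0,0,0,0.3],[-0.001,0,0,0,0,0,0.3],[0,0,0,0,0,0,0.3],[0,0,0,0,0,0,0.3]]]'; python3 - <<'E'
from h import *
st=monitor.sense();print(scn(st['tcp_pos']))
E
```

```text
t: 17.1
tcp_pos: [0.5749, -0.1385, 0.0228]
tool_rot: [0.725, 0.688, 0.0, -0.0]
force: [0.9, 2.7, -0.1]
finger_gap: 0.299
gripper_force: 1.4
t: 17.5
tcp_pos: [0.5747, -0.1387, 0.0229]
tool_rot: [0.725, 0.688, 0.001, -0.001]
force: [2.4, 7.3, 0.2]
finger_gap: 0.3
gripper_force: 3.9
[0.00211897 0.07955424]
```

The rack is home, with 7 N against the buffers. I'll back off, lift, shut the fingers and go round to the outside of the arm's tab.

```bash
python3 -m pendant '[[[0.01,0,0,0,0,0,0.3],[0.02,0,0,0,0,0,0.3],[0,0,-0.04,0,0,0,0.2],[0,0,-0.05,0,0,0,0.1],[0.0254,0.0347,0,0,0,0,0],[0.0254,0.0347,0,0,0,0,0],[0.0254,0.0347,0,0,0,0,0],[0,0,0,0,0,0,0],[0,0,0,0,0,0,0],[0,0,0,0,0,0,0]]]'; python3 - <<'E'
from h import *
st=monitor.sense();print(scn(st['tcp_pos']))
for n in('side','wrist'): rack(snap(n,n+'7'),(.5,.63,-.32,-.12))
E
```

```text
t: 18.5
tcp_pos: [0.661, -0.0598, 0.0944]
tool_rot: [0.725, 0.689, -0.001, -0.001]
force: [-0.2, 0.4, -0.5]
finger_gap: -0.001
gripper_force: 0.0
[0.08411106 0.16284571]
rack(scanner frame mm) 193 ((0.8229904174804688, 6.360279083251953), (55.93098831176758, 131.74905395507812), 3.381730556488037)
[[-31.0, 70.5], [-23.200000762939453, -61.0], [32.599998474121094, -57.70000076293945], [24.899999618530273, 73.80000305175781]]
rack(scanner frame mm) 73 ((0.3880152702331543, 45.38258361816406), (14.483762741088867, 4.758174896240234), 39.167579650878906)
[[-6.699999809265137, 42.70000076293945], [-3.700000047683716, 39.0], [7.5, 48.099998474121094], [4.5, 51.79999923706055]]
```

View pics/wrist7.png

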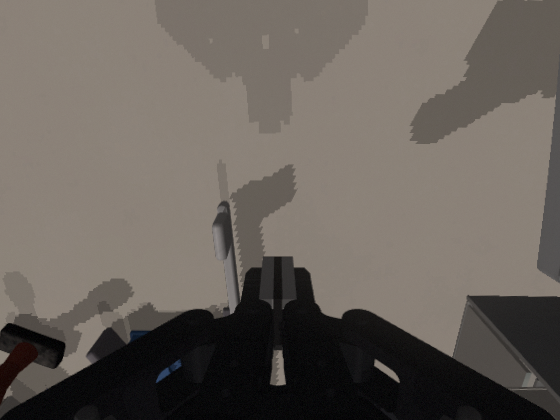

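The tab is at (220,230) with the shut fingers to its right, at (280,290). Before shutting the arm I'll check the rack's depth from above.

```bash
python3 -m pendant '[[[-0.03,0.02,-0.05,0,0,0,0],[-0.03,0.02,-0.05,0,0,0,0],[-0.03,0.02,-0.05,0,0,0,0],[-0.03,0.02,-0.05,0,0,0,0],[0,0,0,0,0,0,0],[0,0,0,0,0,0,0]]]'; python3 - <<'E'
from h import *
st=monitor.sense();print(scn(st['tcp_pos']))
s=snap('wrist','w8'); rack(s,(.5,.63,-.32,-.12))
P=cloud(s);q=P[(P[...,2]>.042)&(P[...,2]<.05)]; q=scn(q); m=(abs(q[:,0])<.06)&(q[:,1]<-.05)&(q[:,1]>-.14);print(np.percentile(q[m]*1000,[1,50,99],axis=0))
E
```

```text
t: 19.2
tcp_pos: [0.721, -0.1608, 0.2561]
tool_rot: [0.726, 0.688, 0.0, 0.001]
force: [-0.5, 0.0, 0.4]
finger_gap: -0.002
gripper_force: 0.0
[0.14937865 0.06522234]
rack(scanner frame mm) 2518 ((-0.10947608947753906, 2.0415115356445312), (132.37713623046875, 56.41032028198242), 89.05648803710938)
[[-29.399999618530273, -63.70000076293945], [27.0, -64.5999984741211], [29.200000762939453, 67.80000305175781], [-27.200000762939453, 68.69999694824219]]
[[ -47.51671753 -125.80000859]
 [   2.72620937  -83.61278133]
 [  48.40240203  -52.85827539]]
```

View pics/w8.png

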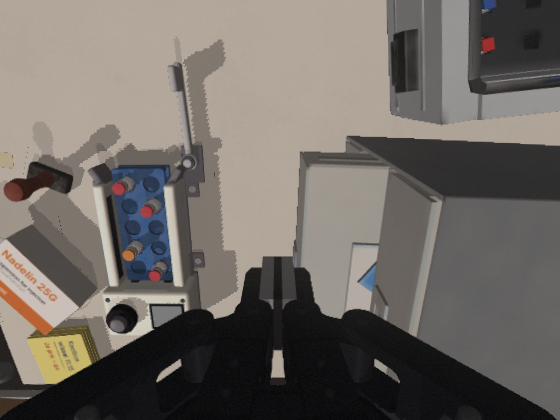

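The rack is fully in: its outer end is at scanner y≈68 mm, level with the mouth, and all four vials are standing. Going back to the tab now.

```bash
python3 -m pendant '[[[0.031,-0.02,0.04,0,0,0,0],[0.031,-0.02,0.04,0,0,0,0],[0.031,-0.02,0.04,0,0,0,0],[0.031,-0.02,0.04,0,0,0,0],[0,0,0.05,0,0,0,0],[0,0,0.05,0,0,0,0],[0,0,0.02,0,0,0,0],[0,0,0.01,0,0,0,0],[0,0,0,0,0,0,0],[0,0,0,0,0,0,0]]]'; python3 - <<'E'
from h import *
st=monitor.sense();print(scn(st['tcp_pos']))
E
```

```text
t: 20.25
tcp_pos: [0.6636, -0.0571, 0.0243]
tool_rot: [0.725, 0.688, 0.001, 0.001]
force: [0.2, -0.1, 0.2]
finger_gap: -0.0
gripper_force: 0.0
[0.08659431 0.16568535]
```

```bash
python3 -m pendant '[[[-0.0008,-0.011,0,0,0,0,0],[-0.0008,-0.011,0,0,0,0,0],[-0.0019,-0.0123,0,0,0,0,0],[-0.0019,-0.0123,0,0,0,0,0],[-0.0049,-0.0115,0,0,0,0,0],[-0.0049,-0.0115,0,0,0,0,0],[-0.0076,-0.0099,0,0,0,0,0],[-0.0076,-0.0099,0,0,0,0,0],[-0.0098,-0.0078,0,0,0,0,0],[-0.0098,-0.0078,0,0,0,0,0],[-0.0114,-0.0051,0,0,0,0,0],[-0.0114,-0.0051,0,0,0,0,0],[-0.0098,-0.0015,0,0,0,0,0],[-0.0098,-0.0015,0,0,0,0,0],[0,0,0,0,0,0,0]]]'; python3 -m pendant '[[[-0.002,0,0,0,0,0,0],[-0.002,0,0,0,0,0,0],[0,0,0,0,0,0,0],[0,0,0,0,0,0,0]]]'; python3 - <<'E'
from h import *
st=monitor.sense();print(scn(st['tcp_pos']))
E
```

```text
t: 21.75
tcp_pos: [0.5646, -0.1272, 0.023]
tool_rot: [0.726, 0.688, 0.0, 0.001]
force: [0.6, -0.5, 0.8]
finger_gap: -0.001
gripper_force: 0.0
t: 22.15
tcp_pos: [0.5644, -0.1282, 0.0229]
tool_rot: [0.725, 0.689, 0.0, 0.0]
force: [1.5, 2.8, -0.1]
finger_gap: 0.002
gripper_force: 1.6
[-0.00873041  0.08946093]
```

```bash
python3 -m pendant '[[[-0.001,0,0,0,0,0,0],[-0.001,0,0,0,0,0,0],[0,0,0,0,0,0,0],[0,0,0,0,0,0,0]]]'; python3 - <<'E'
from h import *
st=monitor.sense();print(scn(st['tcp_pos']))
E
python3 -m pendant '[[[0.015,0,0,0,0,0,0],[0.015,0,0,0,0,0,0],[0,0,-0.06,0,0,0,0],[0,0,-0.06,0,0,0,0],[0,0,-0.06,0,0,0,0],[0,0,-0.06,0,0,0,0],[-0.04,0.04,0,0,0,0,0],[-0.04,0.04,0,0,0,0,0],[-0.02,0.03,0,0,0,0,0],[0,0,0,0,0,0,0],[0,0,0,0,0,0,0]]]'
python3 - <<'E'
from h import *
st=monitor.sense();print(scn(st['tcp_pos']))
s=snap('wrist','w9'); rack(s,(.5,.63,-.32,-.12))
P=cloud(s);v,u=np.mgrid[0:420,0:560];c=s['pixels'].astype(int);q=scn(P)
m=(P[...,2]>.012)&(P[...,2]<.045)&(q[...,1]>.06)&(q[...,1]<.1)&(abs(q[...,0]+.01)<.04)&(c[...,2]<c[...,0]+30); a=q[m]*1000
for lo in range(-50,40,15):
    k=(a[:,0]>=lo)&(a[:,0]<lo+15)
    if k.sum(): print(lo,k.sum(),np.median(a[k],0))
k=np.hypot(*(np.moveaxis(q,-1,0)-np.array([-.0243,-.0915])[:,None,None]))<.012; 
m=k&(P[...,2]>.05); print('key',m.sum(),np.median(P[m],0),scn(np.median(P[m],0)))
E
```

```text
t: 22.55
tcp_pos: [0.5644, -0.1284, 0.0229]
tool_rot: [0.725, 0.688, 0.001, -0.001]
force: [2.7, 7.6, 0.9]
finger_gap: -0.0
gripper_force: 4.3
[-0.0087678   0.08924802]
t: 23.65
tcp_pos: [0.6483, -0.1905, 0.214]
tool_rot: [0.725, 0.688, -0.001, -0.001]
force: [0.7, -0.9, -0.4]
finger_gap: -0.002
gripper_force: 0.0
[0.07834444 0.03169136]
rack(scanner frame mm) 3344 ((0.5082168579101562, 7.016185760498047), (121.41971588134766, 56.98354721069336), 89.73664855957031)
[[-28.299999237060547, -53.599998474121094], [28.700000762939453, -53.79999923706055], [29.299999237060547, 67.5999984741211], [-27.700000762939453, 67.9000015258789]]
-50 240 [-40.97519904  66.09423289]
-35 182 [-27.46072091  75.79597372]
-20 191 [-15.52045574  74.9985555 ]
-5 129 [ 2.63133918 74.44121569]
10 128 [17.30490048 74.33301892]
25 47 [27.62221126 74.07020769]
key 401 [ 0.53828999 -0.30544446  0.05832147] [-0.02543535 -0.08891676]
```

View pics/w9.png

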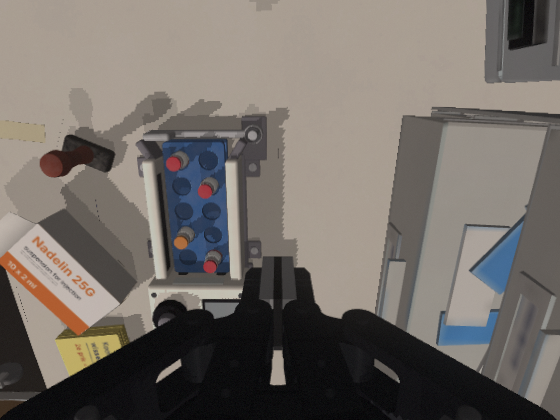

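The retaining arm is shut across the mouth (y≈133 px), the rack is home, the vials are upright, and the key is at (172,318). Moving over the key.

```bash
python3 -m pendant '[[[-0.038,-0.0328,0,0,0,0,0],[-0.038,-0.0328,0,0,0,0,0],[-0.038,-0.0328,0,0,0,0,0],[-0.038,-0.0328,0,0,0,0,0],[0,0,0.06,0,0,0,0],[0,0,0.06,0,0,0,0],[0,0,0.04,0,0,0,0],[0,0,0.005,0,0,0,0],[0,0,0,0,0,0,0],[0,0,0,0,0,0,0]]]'; python3 -m pendant '[[[0,0,0.003,0,0,0,0],[0,0,0.003,0,0,0,0],[0,0,0.002,0,0,0,0],[0,0,0,0,0,0,0],[0,0,0,0,0,0,0]]]'
```

```text
t: 24.7
tcp_pos: [0.5389, -0.3071, 0.0849]
tool_rot: [0.725, 0.689, 0.0, 0.002]
force: [-0.1, -0.3, 0.9]
finger_gap: -0.001
gripper_force: 0.0
t: 25.2
tcp_pos: [0.5388, -0.3075, 0.0772]
tool_rot: [0.725, 0.688, 0.0, 0.001]
force: [1.9, 0.7, 2.1]
finger_gap: -0.001
gripper_force: 1.5
```

```bash
python3 -m pendant '[[[0,0,0.002,0,0,0,0],[0,0,0.001,0,0,0,0],[0,0,0,0,0,0,0]]]'; python3 -m pendant '[[[0,0,0.002,0,0,0,0],[0,0,0.001,0,0,0,0],[0,0,0,0,0,0,0]]]'
```

```text
t: 25.5
tcp_pos: [0.5389, -0.3075, 0.0759]
tool_rot: [0.725, 0.688, 0.0, 0.001]
force: [0.7, 0.9, 11.3]
finger_gap: -0.001
gripper_force: 5.5
t: 25.8
tcp_pos: [0.5389, -0.3075, 0.0756]
tool_rot: [0.725, 0.689, 0.0, 0.002]
force: [-1.8, 3.5, 23.0]
finger_gap: -0.001
gripper_force: 11.2
```

```bash
python3 - <<'E'
from h import *
for f in('w0','w9','w8'):
    s=load(f);P=cloud(s);q=scn(P)
    m=(np.hypot(q[...,0]+.026,q[...,1]+.09)<.025)&(P[...,2]>.048)&(P[...,2]<.09)
    z=P[m][:,2]; print(f,m.sum(),np.histogram(z*1000,bins=range(48,76,2))[0])
    for a,b in((.05,.056),(.056,.062),(.062,.075)):
        k=m&(P[...,2]>a)&(P[...,2]<b)
        if k.sum()>5: print(a,k.sum(),P[k].mean(0),P[k].max(0)-P[k].min(0), s['pixels'][k].mean(0))
s=load('w0');cv2.imwrite('pics/k.png',cv2.resize(s['pixels'][300:360,205:315,::-1],None,fx=7,fy=7,interpolation=cv2.INTER_CUBIC))
E
```

```text
w0 741 [ 37  36  36  30 136 255  17  22  85  87   0   0   0]
0.05 102 [ 0.53793936 -0.30290261  0.05301848] [0.03316488 0.01658623 0.00581585] [19.34313725 18.28431373 17.35294118]
0.056 408 [ 0.53657203 -0.31152999  0.05835153] [0.03301117 0.03228404 0.00556224] [25.84558824 23.95833333 24.09803922]
0.062 194 [ 0.53623358 -0.31353983  0.06564533] [0.01736046 0.01660608 0.00587878] [72.18556701 67.57731959 69.78865979]
w9 574 [ 36  33  44  33 122 193  19  19  38  37   0   0   0]
0.05 110 [ 0.54143327 -0.30249321  0.05299292] [0.03166896 0.0120341  0.00563627] [19.42727273 18.17272727 17.74545455]
0.056 334 [ 0.534002   -0.30678577  0.05834979] [0.03144253 0.02456036 0.0059641 ] [27.00299401 25.08682635 25.66167665]
0.062 94 [ 0.53468952 -0.30953542  0.06529968] [0.01395917 0.00932024 0.00559414] [75.20212766 70.59574468 72.91489362]
w8 740 [ 40  39  37  37 124 261  24  26  79  72   1   0   0]
0.05 113 [ 0.54517142 -0.30541513  0.05294032] [0.0278078  0.02540559 0.00588554] [18.65486726 17.56637168 17.3539823 ]
0.056 409 [ 0.53909815 -0.31200835  0.05843902] [0.03356975 0.03356103 0.00595982] [29.88753056 27.75305623 28.69682152]
0.062 178 [ 0.53735521 -0.31389092  0.06552015] [0.01700269 0.01723389 0.00602308] [89.34831461 83.79775281 86.62359551]
```

View pics/k.png

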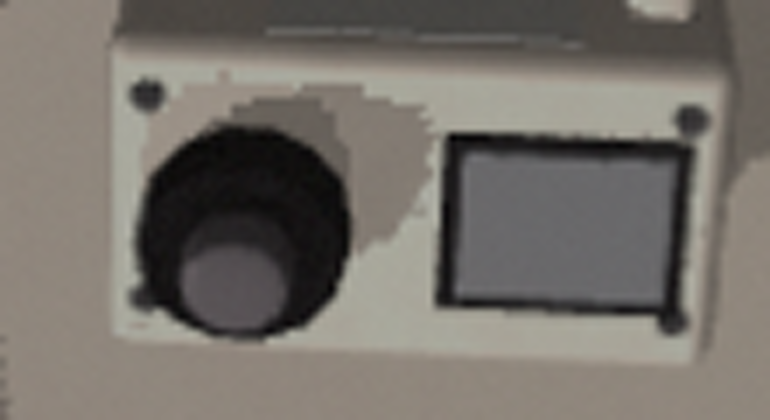

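The key top was at 65.6 mm and the ring at 59 mm. The fingertips stopped at 61.6 mm, so the key is at its 4 mm stop. Next I'll release, lift clear and do a last check.

```bash
python3 -m pendant '[[[0,0,-0.01,0,0,0,0],[0,0,-0.05,0,0,0,0],[0,0,-0.06,0,0,0,0],[0,0,-0.06,0,0,0,0],[0.05,0.03,0,0,0,0,0],[0.05,0.03,0,0,0,0,0],[0.03,0.03,0,0,0,0,0],[0,0,0,0,0,0,0],[0,0,0,0,0,0,0],[0,0,0,0,0,0,0]]]'; python3 - <<'E'
from h import *
s=snap('wrist','w10'); rack(s,(.5,.63,-.32,-.12))
P=cloud(s);q=scn(P)
m=(np.hypot(q[...,0]+.026,q[...,1]+.093)<.025)&(P[...,2]>.062)&(P[...,2]<.09); print('key',m.sum(),np.median(P[m],0))
c=s['pixels'].astype(int)
m=(P[...,2]>.012)&(P[...,2]<.045)&(q[...,1]>.06)&(q[...,1]<.1)&(abs(q[...,0])<.03)&(c[...,2]<c[...,0]+30); a=q[m]; print('arm slope',np.polyfit(a[:,0],a[:,1],1))
E
```

```text
t: 26.8
tcp_pos: [0.614, -0.2073, 0.2148]
tool_rot: [0.725, 0.688, -0.001, -0.001]
force: [-0.3, -0.5, 0.6]
finger_gap: -0.001
gripper_force: 0.0
rack(scanner frame mm) 3975 ((0.5433177947998047, 6.539440155029297), (57.37291717529297, 122.58068084716797), 0.14953087270259857)
[[-28.299999237060547, 67.80000305175781], [-28.0, -54.79999923706055], [29.399999618530273, -54.70000076293945], [29.100000381469727, 67.9000015258789]]
key 182 [ 0.53703691 -0.31167862  0.06574637]
arm slope [-0.01041743  0.07404839]
```

The key is back up, the rack is home and the arm is shut, so I'm handing the job in.

```bash
python3 -c "
from station import job
print(job.sign_off())"
```

```text
the job is handed in; nothing more can be done
None
```

I pushed the rack home, shut the retaining arm, pressed the start key to its stop and saw it come back up, and handed the job in at about 27 s; the sign-off gave no verdict.

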